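# Discard a used carrier from the bench dock into the tub below

### The job

The orange carrier in the white dock is used up and has to go into the red discard tub below the edge of the bench. A spring holds it and its lane leaves no room to get hold of it, so press lightly on its top, draw it forward along the lane out of the spring's grip, then push it over the dock's lip so that it drops into the tub. It is brittle, so keep the finger force low and slide it, never lift it; leave the blue carrier and the other things on the bench as they are.

Things in the scene. Friction and masses are not known exactly. Their poses are not given: they have to be found in the camera images.
- dock_floor (a point): fixed point midway between the two lanes of the white dock, level with their floors (20 mm above the bench); x axis along the lanes towards their open lip, z up. Lanes 64 mm wide and 170 mm long, centred at y = +45 and -45 mm, closed behind (rear wall's inner face at x = -77 mm) and at the sides by walls 8 mm thick, 10 mm above the floor, as high as the carriers.
- dock_lip (a point): fixed point midway between the lanes at their lip (open front edge, over the bench edge), 85 mm ahead of dock_floor, same height and axes. Each lane is hinged at its rear and sprung: pressed, it sinks, the more the nearer the lip: with 10 N, 0.5 to 1.5 mm at the carrier's start, 2 to 7 mm once drawn 70 mm forward. One lane (unknown which) is 4 times as stiff as the other. Unloaded they rise again.
- orange_carrier_center (a point): centre of the orange carrier, a loose plastic plate with dark dots, 80 x 60 x 10 mm, x along its lane, 60 to 130 g; its top is 5 mm above. It starts 1 to 4 mm from the rear wall of either lane. A sprung steel cheek in the lane's left wall clamps it until it is 45 mm forward. Fingers pressing its top with less than about 7 to 12 N slip on it (3 to 5 N drag it). Over 20 N of finger force cracks it.
- blue_carrier_center (a point): centre of the blue carrier, the same size, in the other lane; it must stay there (within 8 mm).
- tub_rim (a point): centre of the open mouth of the red discard tub, at rim height. Fixed, 250 mm (x) x 320 mm (y), 80 mm deep, walls 5 mm; it stands on a trolley below the lip, its rim about 55 mm below the bench top; x and y roughly along those of the dock.
- tube_rack: loose orange tube rack, 85 x 224 x 26 mm, to the right; origin at the middle of its underside. Leave it alone.
- jar: loose small jar with a red cap, 52 mm across, 60 mm high, to the left; origin at the middle of its underside. Leave it alone.
- marker: loose marker pen, 125 x 13 x 13 mm, to the left; origin under its middle. Leave it alone.
- tips_yellow: loose yellow pipette-tip box, 85 x 122 x 40 mm, to the right; origin at the middle of its underside. Leave it alone.
Things that resemble listed ones, but are neither listed nor needed, are in the scene too. Of the things that look like the part that bears orange_carrier_center, the middle-sized one is meant.

How it is judged:
By the outcome, as a careful person would: the job done as asked, in the order asked, and still so for the second after the job is handed in, with the robot touching nothing.
It also fails if it takes over 72 s, if anything falls off the work surface, if the arm or the gripper's body presses on something with over 40 N, if the wrist force passes 120 N, or if a joint passes its speed limit or range.

### The arm

A 6-joint arm with a two-finger parallel gripper is mounted at the origin on the work surface. World frame = base frame: x ahead of the robot, y to its left, z up, the work surface at z = 0. Lengths are in mm, angles in rad, forces in N, time in s.
With the tool pointing down it reaches from about 275 to 875 mm from the base axis. Payload 12.5 kg.
Tool frame: the origin (TCP) lies at the centre of the arm's flange, where the gripper is bolted on; the fingertips stand 173 mm ahead of it and the grasp point (between the pads) lies 155 mm ahead of it; z points along the fingers, y is the line along which they close (so a half turn about z gives the same grasp; the last joint's range is limited). The gripper opens to 85 mm and grips with 20 to 120 N. Pads are 22 mm wide; open, the fingers measure 114 mm over their backs; the gripper's body (76 mm by 85 mm) begins 54 mm behind the grasp point. The pads swing forward as they close: fully open they stand 13 mm farther back than shut.
Start: joints at [1.18, 0.351, 1.652, -0, 1.139, -0.085], TCP at [165.55, 524.48, 404.69] pointing down, gripper open.
Joint ranges: [-2.75, 2.75], [-0.79, 2.1], [0.01, 2.65], [-1.57, 4.71], [0.07, 3.14], [-2.87, 2.87]. Speed limits (rad/s): [2.22, 2.22, 2.79, 3.14, 3.14, 3.14].

### API

Orientations are given as a unit quaternion [x, y, z, w].
In Python, from station import * gives the robot as it stands. The module is installed in compiled form; this text tells all that it offers.
- The arm moves only by the tool jog_arm, never from a script. Its argument "increments" is a list of rows, each a list of 3 entries, a list of its own where there are three numbers: the turn, a rotation vector about the tool's x, y, z scaled (see below), then the shift along the tool's x, y, z scaled (see below), then the gripper's target within -1 to 1 (shut at 1, half-way at 0, fully open at -1). In form: [[[ax, ay, az], [tx, ty, tz], hand], ...]. A call has 1 to 8 rows; each row is the pose to reach, as a shift and turn from the pose commanded when the call began, along the tool's axes at that moment; what a row does not reach only later rows make up. The controller multiplies each number of a shift by 1000 mm and each number of a turn by 90 degrees. A row lasts 1/8 s, in which the tool goes at most 62.5 mm and 10.7 degrees, less where a joint would pass 70% of its speed; a pose out of reach is approached as far as the arm can. A call with a number of a shift or a turn outside -1 to 1 is refused whole. A call with a gripper value outside its range is refused whole. The fingers move at their own pace and stop on an object; "force" is the grip in N (left out, the last holds). Time passes only in rows, so rows that repeat a pose let the fingers close. It gives the time, the measured TCP pose, the force, the opening and the grip force at its end, in the units of the state.
- get_state(): the state, without advancing time (a new reading comes with each control period).
- get_image(name): name is "side" or "top" or "wrist"; returns a dict with "color" (400x640x3 uint8, red, green, blue), "fx", "fy", "cx", "cy" (pixels), "rvec" (rotation vector, rad) and "tvec" (3), from world to camera coordinates, as OpenCV has them; the wrist camera has in their place "mount" (4x4, takes a point from camera to tool coordinates, whose origin is the TCP and whose axes are the flange's). Camera axes: x right, y down, z forward; pixel columns grow to the right and rows downward; lengths in mm; the calibration is good to about 2 mm. A picture is of the moment at which its call begins: read the wrist's pose just before it. There is no depth.
- finish_job(): hands the job in; it is judged then, once.
The state is a dict: "t": time; "q": joint angles; "qd": joint speeds; "joint_efforts": joint torques, N m; "tool_pos": TCP position; "tcp_rot": TCP orientation; "force": force on the tool from outside, world axes, zero at the start; "ft_torque": the same for the moment, N m; "finger_gap": finger opening in mm; "grip_force": force on a finger pad.
Only numpy, scipy, OpenCV 4.12 (cv2) and the standard library are available. Lean on these libraries where they do the work, as an engineer would, in place of code of your own. Each camera call takes 0.05 s, during which the arm holds its last target. There are 200 camera calls.

## Working session

There is one attempt and no reset: what is moved stays moved. The work goes in short steps, Python scripts to look and compute and a tool call to move; the robot and the scene stay as the last step left them, time stands still between calls to the robot, and variables do not carry over. Pictures are saved under pics/ and viewed, at most 10 in all, crops included, and the job is handed in when it is done.

Besides the shell and the picture viewer there is one more tool, called after "Emit:" by a JSON object that holds its "op" and its "data". jog_arm: Moves the arm, as the interface text tells. Its arguments: {"type":"object","properties":{"increments":{"type":"array","items":{"type":"array"}},"force":{"type":"number"}},"required":["increments"]}

```bash
mkdir -p pics
cat > h.py <<'E'
from station import *
import numpy as np, cv2
from scipy.spatial.transform import Rotation as R
def cam(im):
    K=np.array([[im['fx'],0,im['cx']],[0,im['fy'],im['cy']],[0,0,1.]])
    if 'rvec' in im:
        Rm=R.from_rotvec(np.ravel(im['rvec'])).as_matrix(); t=np.ravel(im['tvec'])
        return K,Rm,t
    s=im['state']; T=np.eye(4);T[:3,:3]=R.from_quat(s['tcp_rot']).as_matrix();T[:3,3]=s['tool_pos']
    W=np.linalg.inv(T@np.array(im['mount'])); return K,W[:3,:3],W[:3,3]
def grab(n):
    s=get_state(); im=get_image(n); im['state']=s; return im
def onz(im,uv,z):
    K,Rm,t=cam(im); uv=np.atleast_2d(uv).astype(float)
    d=np.c_[uv,np.ones(len(uv))]@np.linalg.inv(K).T@Rm; c=-Rm.T@t
    return c+d*((z-c[2])/d[:,2])[:,None]
def save(im,f): cv2.imwrite('pics/'+f,im['color'][:,:,::-1])
def proj(im,P):
    K,Rm,t=cam(im); p=(np.atleast_2d(P)@Rm.T+t)@K.T; return p[:,:2]/p[:,2:]
E
python3 - <<'E'
from h import *
import pickle
s=get_state();print(s)
a=grab('top');b=grab('side')
pickle.dump((a,b),open('ab.pkl','wb'))
for i in(a,b):
    K,Rm,t=cam(i);print(-Rm.T@t,Rm[2])
save(a,'top0.png');save(b,'side0.png')
E
```

```text
{'t': 0.0, 'q': array([ 1.18037451e+00,  3.51220447e-01,  1.65245050e+00, -1.87574536e-05,
        1.13910712e+00, -8.45810923e-02]), 'qd': array([-1.56871435e-03, -7.67497463e-05,  7.75376581e-04, -1.11430351e-03,
       -5.66693821e-04, -7.45453441e-04]), 'joint_efforts': array([-3.15202976e-05, -5.06085920e+01, -2.91412371e+01, -1.02596568e-04,
        4.35363996e-03, -4.74253136e-05]), 'tool_pos': array([165.51586972, 524.35699805, 404.15691512]), 'tcp_rot': array([ 1.52321150e-01,  9.88330874e-01, -5.78068309e-04, -1.31171121e-04]), 'force': array([ 0.42910053, -0.30614179,  0.29415426]), 'ft_torque': array([-0.00595433, -0.06385195,  0.00887616]), 'grip_force': 0.0, 'finger_gap': 85.49855876538693}
[ 240.20368756   22.45361032 1363.65105206] [ 0.1873856  -0.01283936 -0.98220252]
[ 174.31888512 1027.92631754  832.02829716] [ 0.2566555  -0.76504021 -0.590628  ]
```

View pics/top0.png

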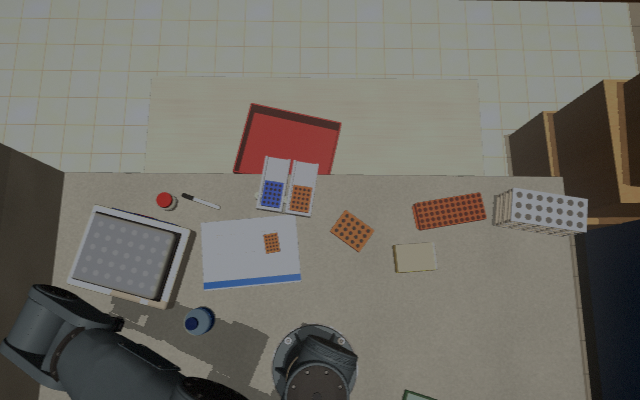

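View pics/side0.png

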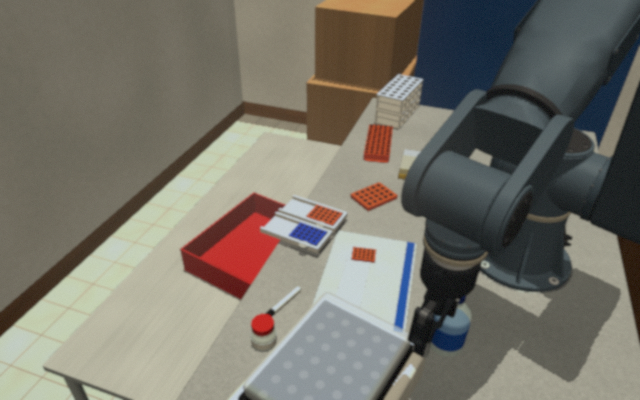

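The top view shows the dock at about (288,185), with its lip toward the top of the image and the tub beyond it at (290,140). Dotted orange things that could be mistaken for the carrier: plate in the dock's right lane (300,199), larger plate on the bench (352,230), small plate on the paper (271,242), rack (449,211). I choose the middle-sized one, in the dock's right lane at (300,199).

```bash
cat > m.py <<'E'
from h import *
import pickle
a,b=pickle.load(open('ab.pkl','rb'))
for nm,im in(('top',a),('side',b)):
    hsv=cv2.cvtColor(im['color'],cv2.COLOR_RGB2HSV)
    # blue and orange plates
    for cn,lo,hi in(('or',(3,120,60),(18,255,255)),('bl',(108,120,50),(130,255,255)),('wh',(0,0,150),(180,45,255)),('red',(0,150,40),(2,255,255))):
        m=cv2.inRange(hsv,lo,hi); m=cv2.morphologyEx(m,cv2.MORPH_CLOSE,np.ones((5,5))) if cn in('or','bl') else m
        for c in cv2.findContours(m,0,2)[0]:
            if cv2.contourArea(c)<120: continue
            r=cv2.minAreaRect(c)
            z={'or':30,'bl':30,'wh':30,'red':-55}[cn]
            P=onz(im,c[:,0]+0.,z)[:,:2]
            w=cv2.minAreaRect(P.astype(np.float32))
            if 150<w[0][0]<1100: print(nm,cn,np.round(r[0]),'world',np.round(w[0],1),np.round(w[1],1),round(w[2],1))
E
python3 m.py
python3 - <<'E'
import cv2,numpy as np
t=cv2.imread('pics/top0.png')[145:225,240:330];s=cv2.imread('pics/side0.png')[185:265,250:360]
f=lambda i:cv2.resize(i,None,fx=400/110*1,fy=400/110,interpolation=2)
cv2.imwrite('pics/crop0.png',np.hstack([f(t),f(s)]))
E
```

```text
top or [271. 243.] world [363.1 131.5] [55.7 40. ] 10.2
top or [617. 220.] world [ 441.1 -939.1] [ 18.8 138. ] 0.5
top or [352. 231.] world [ 402.2 -113.3] [107.6  82. ] 54.4
top or [448. 211.] world [ 465.6 -414.1] [ 84.7 219.6] 10.0
top or [300. 198.] world [501.6  45. ] [56.4 78.8] 81.0
top or [622. 143.] world [ 699.9 -985.2] [ 72.9 403.4] 89.9
top bl [251. 281.] world [248.5 187.1] [ 17.9 284.7] 5.7
top bl [272. 194.] world [515.2 134.1] [56.1 78.6] 81.9
top wh [ 89. 285.] world [232.7 669.3] [130.7  13.8] 74.4
top wh [249. 248.] world [347.9 196.8] [178.5 285.2] 5.7
top wh [131. 251.] world [331.5 557.2] [299.2 217.3] 75.8
top wh [277. 170.] world [591.7 120. ] [64.5 71.6] 81.6
top red [164. 200.] world [509.9 493.2] [43.4 46.5] 0.5
top red [286. 151.] world [681.3  95.3] [314.8 217.5] 77.7
side or [ 38. 291.] world [1006.9  520.8] [ 46.9 217. ] 0.9
side or [364. 254.] world [360.5 163.5] [52.8 41.1] 9.9
side or [324. 215.] world [501.6  48.1] [55.8 75.4] 82.2
side or [227. 233.] world [674.  203.5] [330.6 178.8] 77.9
side or [373. 196.] world [399.8 -84.6] [114.5  88.6] 54.3
side or [378. 143.] world [ 463.  -391.2] [ 81.2 249.9] 9.9
side or [346.  65.] world [  824.3 -1318.2] [ 624.2 1918.5] 8.5
side bl [404. 285.] world [247.2 216.6] [ 15.4 271.6] 5.6
side bl [308. 233.] world [515.9 137.1] [54.9 76.6] 81.6
side bl [452.  52.] world [  371.1 -1589.4] [ 318.3 1681.1] 7.7
side wh [100. 397.] world [705.  689.6] [19.9 81.1] 89.9
side wh [405. 376.] world [196.2 459.7] [67.9 20.7] 72.4
side wh [225. 249.] world [588.9  16.3] [ 776.3 1472.3] 0.0
side wh [400.  87.] world [ 494.2 -870. ] [268.1 116.1] 82.0
side red [262. 324.] world [535.6 379.5] [45.8 58.3] 24.2
side red [230. 245.] world [706.5 152.6] [299.2 243.3] 77.3
```

View pics/crop0.png

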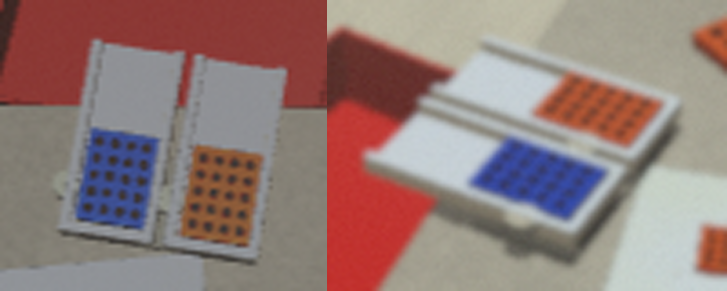

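The close crop confirms it: the orange carrier sits in the right lane (y = -45), with the blue one in the left lane.

Emit:
{"op": "jog_arm", "data": {"increments": [[[0, 0, -0.097], [-0.465, -0.355, 0.04], 1], [[0, 0, -0.097], [-0.465, -0.355, 0.04], 1], [[0, 0, -0.097], [-0.465, -0.355, 0.04], 1], [[0, 0, -0.097], [-0.465, -0.355, 0.04], 1], [[0, 0, -0.097], [-0.465, -0.355, 0.04], 1], [[0, 0, -0.097], [-0.465, -0.355, 0.04], 1], [[0, 0, -0.097], [-0.465, -0.355, 0.04], 1], [[0, 0, -0.097], [-0.465, -0.355, 0.04], 1]], "force": 20}}

```text
t: 1.1
tool_pos: [453.3, 114.5, 370.4]
tcp_rot: [0.077, 0.997, 0.0, 0.0]
force: [0.9, 2.5, -0.4]
finger_gap: 0.2
grip_force: 0.0
```

Emit:
{"op": "jog_arm", "data": {"increments": [[[0, 0, 0], [-0.058, -0.06, 0.07], 1], [[0, 0, 0], [-0.058, -0.06, 0.07], 1], [[0, 0, 0], [-0.058, -0.06, 0.07], 1], [[0, 0, 0], [-0.058, -0.06, 0.07], 1]]}}

```text
t: 1.6
tool_pos: [500.5, 48.6, 300.8]
tcp_rot: [0.077, 0.997, 0.0, -0.0]
force: [0.3, 0.2, 0.3]
finger_gap: -0.0
grip_force: 0.0
```

Run:
```python
from h import *
im=grab('wrist');save(im,'w0.png');s=im['state'];print(s['tool_pos'],s['tcp_rot'],s['force'])
hsv=cv2.cvtColor(im['color'],cv2.COLOR_RGB2HSV)
for cn,lo,hi in(('or',(3,120,60),(18,255,255)),('bl',(108,120,50),(130,255,255))):
    m=cv2.morphologyEx(cv2.inRange(hsv,lo,hi),cv2.MORPH_CLOSE,np.ones((15,15)))
    for c in cv2.findContours(m,0,2)[0]:
        if cv2.contourArea(c)<1500: continue
        w=cv2.minAreaRect(onz(im,c[:,0]+0.,30)[:,:2].astype(np.float32)); print(cn,cv2.boundingRect(c),w)
```

```text
[500.50886317  48.60575091 300.81056272] [ 7.67103949e-02  9.97053403e-01  5.48085613e-05 -1.54995582e-04] [0.34570886 0.22608789 0.26315199]
or (484, 255, 64, 84) ((604.500732421875, 187.49005126953125), (46.45127487182617, 76.11856079101562), 78.28048706054688)
or (274, 151, 84, 104) ((503.728515625, 45.54966354370117), (59.972389221191406, 80.58811950683594), 81.43731689453125)
or (0, 14, 179, 174) ((408.51129150390625, -103.73033905029297), (112.60945892333984, 81.0863037109375), 54.53302764892578)
or (380, 0, 72, 47) ((385.4754333496094, 130.34042358398438), (29.2099666595459, 41.68342590332031), 10.18973159790039)
bl (394, 151, 89, 104) ((517.549560546875, 134.7805633544922), (59.679100036621094, 80.23554992675781), 81.44194793701172)
```

View pics/w0.png

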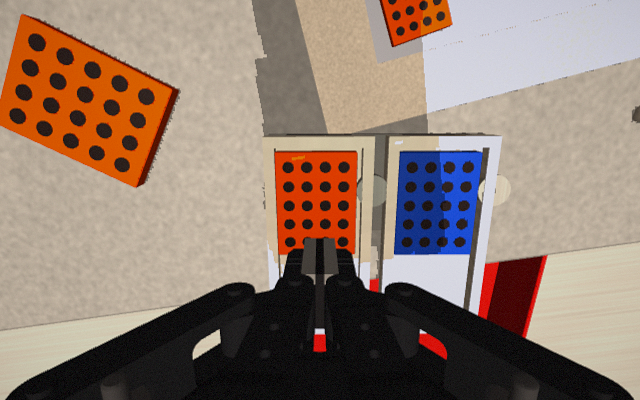

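The wrist view shows the orange carrier at (316,203) in the lane left of the blue carrier at (438,203), both with dark dots. Measured centre is (503.7, 45.5), and the tool is aligned with the lane.

Emit:
{"op": "jog_arm", "data": {"increments": [[[0, 0, 0], [-0.003, -0.002, 0.05], 1], [[0, 0, 0], [-0.003, -0.002, 0.08], 1], [[0, 0, 0], [-0.003, -0.002, 0.09], 1], [[0, 0, 0], [-0.003, -0.002, 0.09], 1]]}}

```text
t: 2.15
tool_pos: [503.4, 46.4, 211.2]
tcp_rot: [0.076, 0.997, 0.0, 0.0]
force: [-0.4, 0.3, -0.6]
finger_gap: -0.0
grip_force: 0.0
```

```bash
python3 -c "
from h import *
s=get_state();print(s['tool_pos'],s['force'],s['qd'])"
```

```text
[503.42880793  46.36285698 211.24986986] [-0.35399272  0.30936219 -0.57097728] [-3.51268325e-03 -2.14383892e-02 -1.07966671e-02 -1.85877099e-03
  6.29902189e-03  1.56193045e-05]
```

Now descending slowly to contact, expected near TCP z 203.

Emit:
{"op": "jog_arm", "data": {"increments": [[[0, 0, 0], [0, 0, 0.003], 1], [[0, 0, 0], [0, 0, 0.005], 1], [[0, 0, 0], [0, 0, 0.006], 1], [[0, 0, 0], [0, 0, 0.006], 1]]}}

```text
t: 2.65
tool_pos: [503.3, 45.8, 204.7]
tcp_rot: [0.077, 0.997, -0.0, 0.0]
force: [-0.1, -0.1, -0.6]
finger_gap: 0.0
grip_force: 0.0
```

Emit:
{"op": "jog_arm", "data": {"increments": [[[0, 0, 0], [0, 0, 0.001], 1], [[0, 0, 0], [0, 0, 0.001], 1]]}}

```text
t: 2.9
tool_pos: [503.3, 45.9, 203.5]
tcp_rot: [0.077, 0.997, 0.0, -0.0]
force: [0.1, 0.4, -1.0]
finger_gap: 0.4
grip_force: 0.0
```

Emit:
{"op": "jog_arm", "data": {"increments": [[[0, 0, 0], [0, 0, 0.001], 1], [[0, 0, 0], [0, 0, 0.001], 1]]}}

```text
t: 3.15
tool_pos: [503.5, 45.8, 203.0]
tcp_rot: [0.077, 0.997, -0.0, 0.0]
force: [-1.0, -0.7, 7.8]
finger_gap: 0.2
grip_force: 3.8
```

Emit:
{"op": "jog_arm", "data": {"increments": [[[0, 0, 0], [0, 0, 0.0005], 1], [[0, 0, 0], [0, 0, 0.0005], 1], [[0, 0, 0], [0, 0, 0.0005], 1]]}}

```text
t: 3.52
tool_pos: [503.5, 45.8, 202.7]
tcp_rot: [0.077, 0.997, 0.0, 0.0]
force: [-2.3, -0.9, 10.3]
finger_gap: -0.1
grip_force: 4.9
```

Emit:
{"op": "jog_arm", "data": {"increments": [[[0, 0, 0], [0, 0, 0.0007], 1], [[0, 0, 0], [-0.001, 0, 0.0008], 1], [[0, 0, 0], [-0.002, 0, 0.0008], 1], [[0, 0, 0], [-0.004, 0, 0.0009], 1]]}}

```text
t: 4.03
tool_pos: [506.1, 45.5, 201.4]
tcp_rot: [0.077, 0.997, -0.0, -0.002]
force: [-10.6, 3.1, 16.5]
finger_gap: 0.1
grip_force: 8.0
```

```bash
python3 -c "
from h import *
s=get_state();print(s['tool_pos'],s['force'],s['grip_force'])"
```

```text
[506.13506163  45.46543518 201.41560684] [-10.64794938   3.08479399  16.54336757] 8.005579020828009
```

Emit:
{"op": "jog_arm", "data": {"increments": [[[0, 0, 0], [0, 0, -0.0008], 1], [[0, 0, 0], [0, 0, -0.0008], 1]]}}

```text
t: 4.28
tool_pos: [506.2, 45.5, 202.0]
tcp_rot: [0.077, 0.997, -0.0, -0.002]
force: [-9.3, 2.2, 11.3]
finger_gap: 0.0
grip_force: 5.9
```

Run:
```python
from h import *
for n in('top','side','wrist'):
    im=grab(n)
    hsv=cv2.cvtColor(im['color'],cv2.COLOR_RGB2HSV)
    m=cv2.inRange(hsv,(3,120,60),(18,255,255))
    for c in cv2.findContours(m,0,2)[0]:
        if cv2.contourArea(c)<100: continue
        P=onz(im,c[:,0]+0.,30)[:,:2]; w=cv2.minAreaRect(P.astype(np.float32))
        if np.hypot(w[0][0]-505,w[0][1]-46)<40:
            d=np.array([.9889,-.1488]);print(n,w,'x ext',(P@d).min(),(P@d).max())
    if n=='wrist':save(im,'w1.png')
s=get_state();print(s['tool_pos'],s['force'],s['grip_force'])
```

```text
side ((502.73944091796875, 49.79926300048828), (59.40956115722656, 78.94632720947266), 83.47026824951172) x ext 450.68136028467296 529.2147629180532
wrist ((494.32830810546875, 47.02544403076172), (59.79887390136719, 59.493919372558594), 81.7410888671875) x ext 452.05858070766664 511.74391170886776
[506.21307508  45.46621157 202.02914564] [-9.53824782  2.12710679 12.08969811] 5.9156625950708985
```

Emit:
{"op": "jog_arm", "data": {"increments": [[[0, 0, 0], [-0.001, 0, 0.0001], 1], [[0, 0, 0], [-0.002, 0, 0.0001], 1], [[0, 0, 0], [-0.003, 0, 0.0001], 1], [[0, 0, 0], [-0.004, 0, 0.0001], 1]]}}

```text
t: 4.92
tool_pos: [510.1, 44.9, 201.9]
tcp_rot: [0.077, 0.997, -0.0, -0.002]
force: [-9.2, 2.3, 11.8]
finger_gap: 0.2
grip_force: 5.7
```

```bash
cat > p.py <<'E'
from h import *
s0=get_state();im=grab('wrist')
m=cv2.inRange(cv2.cvtColor(im['color'],cv2.COLOR_RGB2HSV),(3,120,60),(18,255,255))
d=np.array([.9889,-.1488])
for c in cv2.findContours(m,0,2)[0]:
    if cv2.contourArea(c)<100: continue
    P=onz(im,c[:,0]+0.,30)[:,:2]; w=cv2.minAreaRect(P.astype(np.float32))
    if abs(w[0][1]-46)<30 and 480<w[0][0]<620: print(np.round(w[0],1),np.round(w[1],1),'rear',round((P@d).min(),1))
s=get_state()
for s in(s0,s):
    f=s['force'];print(np.round(s['tool_pos'],2),'tipx',round(s['tool_pos'][:2]@d,1),np.round(f,1),'|F|',round(np.linalg.norm(f),1),s['grip_force'])
E
python3 p.py
```

```text
[497.9  46.3] [59.7 59.2] rear 455.9
[510.09  44.89 201.86] tipx 497.8 [-9.2  2.3 11.8] |F| 15.1 5.656214724294841
[510.2   44.85 201.88] tipx 497.9 [-9.2  1.8 12.2] |F| 15.4 5.616227709688246
```

The plate follows the finger without slipping: its rear edge moved 3.9 mm for 4 mm of finger travel. Continuing.

Emit:
{"op": "jog_arm", "data": {"increments": [[[0, 0, 0], [-0.002, 0, 0.0001], 1], [[0, 0, 0], [-0.004, 0, 0.0002], 1], [[0, 0, 0], [-0.006, 0, 0.0003], 1], [[0, 0, 0], [-0.008, 0, 0.0004], 1]]}}

```text
t: 5.48
tool_pos: [518.0, 43.7, 201.4]
tcp_rot: [0.077, 0.997, 0.0, -0.002]
force: [-10.1, 1.7, 11.7]
finger_gap: -0.5
grip_force: 5.4
```

```bash
python3 p.py
```

```text
[505.8  45.3] [59.6 59.3] rear 463.8
[518.03  43.68 201.42] tipx 505.8 [-10.1   1.7  11.7] |F| 15.6 5.4196867486462
[518.27  43.63 201.46] tipx 506.0 [-8.7  2.4 10.2] |F| 13.6 5.33164334949106
```

Emit:
{"op": "jog_arm", "data": {"increments": [[[0, 0, 0], [-0.002, 0, 0.0003], 1], [[0, 0, 0], [-0.004, 0, 0.0005], 1], [[0, 0, 0], [-0.006, 0, 0.0007], 1], [[0, 0, 0], [-0.008, 0, 0.0009], 1]]}}

```text
t: 6.02
tool_pos: [526.0, 42.5, 200.6]
tcp_rot: [0.077, 0.997, 0.0, -0.002]
force: [-9.7, 3.3, 11.8]
finger_gap: -0.1
grip_force: 5.9
```

```bash
python3 p.py
```

```text
[513.3  43.9] [59.4 58.7] rear 471.7
[525.95  42.47 200.58] tipx 513.8 [-9.7  3.3 11.8] |F| 15.6 5.870883171446621
[526.19  42.43 200.62] tipx 514.0 [-10.    2.2  12.3] |F| 16.0 5.792714492417872
```

Rear edge is now 20.6 mm forward, and force is steady. Continuing.

Emit:
{"op": "jog_arm", "data": {"increments": [[[0, 0, 0], [-0.002, 0, 0.0002], 1], [[0, 0, 0], [-0.004, 0, 0.0004], 1], [[0, 0, 0], [-0.006, 0, 0.0006], 1], [[0, 0, 0], [-0.008, 0, 0.0009], 1]]}}

```text
t: 6.58
tool_pos: [533.9, 41.3, 199.7]
tcp_rot: [0.077, 0.997, 0.0, -0.002]
force: [-10.1, 2.0, 12.5]
finger_gap: -0.1
grip_force: 6.1
```

```bash
python3 p.py
```

```text
[521.   42.8] [59.1 58.3] rear 479.6
[533.94  41.26 199.75] tipx 521.9 [-10.1   2.   12.5] |F| 16.2 6.05550647713244
[534.24  41.2  199.82] tipx 522.2 [-8.6  2.2 12.8] |F| 15.6 5.968738356605172
```

Emit:
{"op": "jog_arm", "data": {"increments": [[[0, 0, 0], [-0.002, 0, 0.0002], 1], [[0, 0, 0], [-0.004, 0, 0.0004], 1], [[0, 0, 0], [-0.006, 0, 0.0006], 1], [[0, 0, 0], [-0.008, 0, 0.0009], 1]]}}

```text
t: 7.12
tool_pos: [542.7, 39.9, 199.3]
tcp_rot: [0.077, 0.997, 0.0, -0.001]
force: [-4.4, 1.1, 11.5]
finger_gap: -0.2
grip_force: 5.7
```

```bash
python3 p.py
```

```text
[530.1  41.4] [58.9 58.2] rear 489.0
[542.66  39.91 199.34] tipx 530.7 [-4.4  1.1 11.5] |F| 12.3 5.7373719569295645
[542.88  39.87 199.34] tipx 530.9 [-5.   1.7 11.7] |F| 12.9 5.693980436772108
```

Emit:
{"op": "jog_arm", "data": {"increments": [[[0, 0, 0], [-0.002, 0, 0.0003], 1], [[0, 0, 0], [-0.004, 0, 0.0006], 1], [[0, 0, 0], [-0.006, 0, 0.0009], 1], [[0, 0, 0], [-0.008, 0, 0.0012], 1]]}}

```text
t: 7.68
tool_pos: [550.6, 38.7, 198.2]
tcp_rot: [0.077, 0.997, 0.0, -0.001]
force: [-5.9, 2.2, 12.2]
finger_gap: 0.1
grip_force: 6.0
```

Emit:
{"op": "jog_arm", "data": {"increments": [[[0, 0, 0], [-0.002, 0, 0.0002], 1], [[0, 0, 0], [-0.004, 0, 0.0004], 1], [[0, 0, 0], [-0.006, 0, 0.0006], 1], [[0, 0, 0], [-0.008, 0, 0.0008], 1]]}}

```text
t: 8.18
tool_pos: [558.5, 37.5, 197.4]
tcp_rot: [0.077, 0.997, 0.0, -0.0]
force: [-5.7, 1.9, 11.9]
finger_gap: -0.1
grip_force: 5.8
```

```bash
python3 p.py
```

```text
[545.4  39.3] [58.2 57.7] rear 504.6
[558.52  37.5  197.4 ] tipx 546.7 [-5.7  1.9 11.9] |F| 13.3 5.790663482621312
[558.72  37.46 197.43] tipx 546.9 [-4.6  1.1 11.6] |F| 12.5 5.771138425916433
```

Moved 53 mm, so it is clear of the clamp. One more 8 mm step for margin, then lift the finger off gently.

Emit:
{"op": "jog_arm", "data": {"increments": [[[0, 0, 0], [-0.002, 0, 0.0003], 1], [[0, 0, 0], [-0.004, 0, 0.0006], 1], [[0, 0, 0], [-0.006, 0, 0.0008], 1], [[0, 0, 0], [-0.008, 0, 0.001], 1], [[0, 0, 0], [-0.008, 0, 0.001], 1]]}}

```text
t: 8.85
tool_pos: [566.6, 36.3, 196.5]
tcp_rot: [0.077, 0.997, 0.0, -0.0]
force: [-3.6, 2.0, 11.7]
finger_gap: 0.1
grip_force: 5.7
```

Emit:
{"op": "jog_arm", "data": {"increments": [[[0, 0, 0], [0, 0, -0.001], 1], [[0, 0, 0], [0, 0, -0.003], 1], [[0, 0, 0], [0, 0, -0.005], 1], [[0, 0, 0], [0, 0, -0.007], 1], [[0, 0, 0], [0, 0, -0.01], 1], [[0, 0, 0], [0, 0, -0.015], 1], [[0, 0, 0], [0, 0, -0.025], 1], [[0, 0, 0], [0, 0, -0.025], 1]]}}

```text
t: 9.85
tool_pos: [566.9, 36.1, 221.8]
tcp_rot: [0.077, 0.997, 0.0, 0.001]
force: [-0.4, -0.3, 0.2]
finger_gap: -0.1
grip_force: 0.0
```

```bash
python3 p.py
```

```text
[561.3  36.9] [60.1 71.2] rear 514.0
[566.88  36.06 221.77] tipx 555.2 [-0.4 -0.3  0.2] |F| 0.6 0.0
[566.7   36.04 221.27] tipx 555.0 [-0.5  0.8 -0.3] |F| 1.0 0.0
```

Plate rear edge is at s = 514, and about 65 mm of lane is clear behind it. Moving the closed fingers back behind it and down to 4 mm above the floor.

Emit:
{"op": "jog_arm", "data": {"increments": [[[0, 0, 0], [0.03, 0, 0], 1], [[0, 0, 0], [0.065, 0, 0], 1], [[0, 0, 0], [0.065, 0, 0], 1], [[0, 0, 0], [0.065, 0, 0.008], 1], [[0, 0, 0], [0.065, 0, 0.016], 1], [[0, 0, 0], [0.065, 0, 0.021], 1], [[0, 0, 0], [0.065, 0, 0.024], 1], [[0, 0, 0], [0.065, 0, 0.024], 1]]}}

```text
t: 10.9
tool_pos: [502.4, 46.0, 196.5]
tcp_rot: [0.077, 0.997, -0.0, -0.0]
force: [-0.6, -0.7, -0.1]
finger_gap: 0.2
grip_force: 0.0
```

Run:
```python
from h import *
a=grab('side');t=grab('top');s=get_state();print(s['tool_pos'],s['force'])
f=lambda i:cv2.resize(i[:,:,::-1],(400,300),interpolation=2)
cv2.imwrite('pics/c1.png',np.hstack([f(a['color'][175:295,220:380]),f(t['color'][90:225,220:400])]))
```

```text
[502.44499951  46.01218867 196.88443036] [ 0.40259906 -0.28229242  0.19539345]
```

View pics/c1.png

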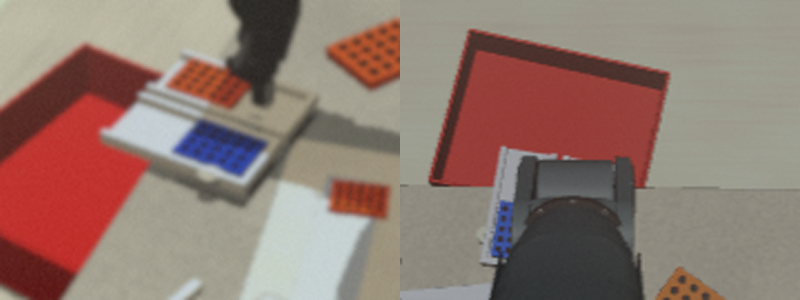

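The side view shows the fingers at (262,95) in the lane behind the orange plate at (210,80), the blue plate untouched, and the tub mouth in front of the lip. Pushing forward.

Emit:
{"op": "jog_arm", "data": {"increments": [[[0, 0, 0], [-0.004, 0, 0], 1], [[0, 0, 0], [-0.008, 0, 0], 1], [[0, 0, 0], [-0.011, 0, 0], 1], [[0, 0, 0], [-0.014, 0, 0], 1], [[0, 0, 0], [-0.017, 0, 0], 1], [[0, 0, 0], [-0.02, 0, 0], 1], [[0, 0, 0], [-0.023, 0, 0], 1], [[0, 0, 0], [-0.026, 0, 0], 1]]}}

```text
t: 12.0
tool_pos: [528.2, 42.0, 196.8]
tcp_rot: [0.077, 0.997, 0.0, -0.0]
force: [-1.0, 1.0, -0.6]
finger_gap: 0.2
grip_force: 0.4
```

```bash
python3 p.py
```

```text
[568.8  35.9] [ 6.3 13.5] rear 550.4
[543.   63.4] [12.6  8.6] rear 523.1
[535.8  17.2] [13.   8.6] rear 523.0
[528.21  42.02 196.76] tipx 516.1 [-1.   1.  -0.6] |F| 1.5 0.4360883830668172
[528.51  41.98 196.84] tipx 516.4 [ 0.3 -0.5 -0.6] |F| 0.8 0.05285292863845825
```

Pushing squarely: both rear corners are at 523, force about 1 N. Continuing.

Emit:
{"op": "jog_arm", "data": {"increments": [[[0, 0, 0], [-0.004, 0, 0], 1], [[0, 0, 0], [-0.008, 0, 0], 1], [[0, 0, 0], [-0.012, 0, 0], 1], [[0, 0, 0], [-0.016, 0, 0], 1], [[0, 0, 0], [-0.02, 0, 0], 1], [[0, 0, 0], [-0.024, 0, 0], 1], [[0, 0, 0], [-0.028, 0, 0], 1], [[0, 0, 0], [-0.032, 0, 0], 1]]}}

```text
t: 13.05
tool_pos: [559.9, 37.1, 196.8]
tcp_rot: [0.077, 0.997, 0.0, -0.0]
force: [-1.1, 1.2, 0.8]
finger_gap: 0.1
grip_force: 0.4
```

```bash
python3 p.py
```

```text
[600.5  30.9] [ 6.3 13.5] rear 582.5
[574.7  58.7] [13.   8.6] rear 555.3
[559.92  37.11 196.77] tipx 548.2 [-1.1  1.2  0.8] |F| 1.8 0.3866907736301073
[560.3   37.01 196.84] tipx 548.6 [-0.6  0.4  0. ] |F| 0.7 0.04037825102683412
```

Emit:
{"op": "jog_arm", "data": {"increments": [[[0, 0, 0], [-0.005, 0, 0], 1], [[0, 0, 0], [-0.01, 0, 0], 1], [[0, 0, 0], [-0.015, 0, 0], 1], [[0, 0, 0], [-0.02, 0, 0], 1], [[0, 0, 0], [-0.025, 0, 0], 1], [[0, 0, 0], [-0.03, 0, 0], 1], [[0, 0, 0], [-0.035, 0, 0], 1], [[0, 0, 0], [-0.04, 0, 0], 1]]}}

```text
t: 14.1
tool_pos: [599.5, 30.9, 196.8]
tcp_rot: [0.077, 0.997, -0.0, 0.0]
force: [0.2, -0.8, 0.5]
finger_gap: -0.2
grip_force: 0.0
```

Run:
```python
from h import *
a=grab('side');t=grab('wrist');s=get_state();print(s['tool_pos'],s['force'])
cv2.imwrite('pics/c2.png',np.hstack([cv2.resize(a['color'][175:295,180:340][:,:,::-1],(400,300)),cv2.resize(t['color'][:,:,::-1],(400,300))]))
```

```text
[599.64446124  30.91534436 196.81577878] [-0.91098422  1.17528942  0.8267291 ]
```

View pics/c2.png

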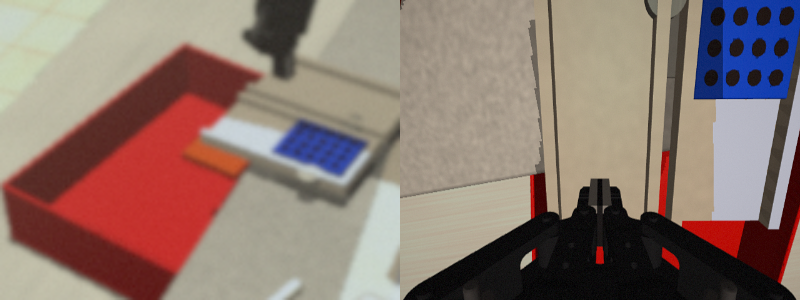

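The carrier has dropped off the lip: orange shows at (215,158) inside the tub, and the lane behind the fingers is empty. Lifting the arm clear and checking.

Emit:
{"op": "jog_arm", "data": {"increments": [[[0, 0, 0], [0, 0, -0.03], 1], [[0, 0, 0], [0, 0, -0.08], 1], [[0, 0, 0], [0, 0, -0.14], 1], [[0, 0, 0], [0.06, 0, -0.18], 1], [[0, 0, 0], [0.12, 0, -0.18], 1], [[0, 0, 0], [0.18, 0, -0.18], 1], [[0, 0, 0], [0.18, 0, -0.18], 1], [[0, 0, 0], [0.18, 0, -0.18], 1]]}}

```text
t: 15.2
tool_pos: [421.6, 58.6, 377.3]
tcp_rot: [0.077, 0.997, 0.0, 0.001]
force: [0.6, -0.3, -0.1]
finger_gap: -0.2
grip_force: 0.0
```

Run:
```python
from h import *
a=grab('side');t=grab('top');s=get_state();print(s['tool_pos'],s['force'])
cv2.imwrite('pics/c3.png',np.hstack([cv2.resize(a['color'][165:325,180:380][:,:,::-1],(400,320)),cv2.resize(t['color'][90:230,220:395][:,:,::-1],(400,320))]))
for n,im in(('side',a),('top',t)):
    hsv=cv2.cvtColor(im['color'],cv2.COLOR_RGB2HSV)
    for cn,lo,hi,z in(('or',(5,120,60),(18,255,255),-125),('bl',(108,120,50),(130,255,255),30)):
        m=cv2.morphologyEx(cv2.inRange(hsv,lo,hi),cv2.MORPH_CLOSE,np.ones((5,5)))
        for c in cv2.findContours(m,0,2)[0]:
            if cv2.contourArea(c)<60: continue
            w=cv2.minAreaRect(onz(im,c[:,0]+0.,z)[:,:2].astype(np.float32))
            if 480<w[0][0]<800 and -60<w[0][1]<260:print(n,cn,w)
```

```text
[422.32450372  58.41508679 376.96534189] [0.46701557 1.15072733 0.78036907]
side or ((692.0684814453125, 28.634765625), (36.285396575927734, 84.90819549560547), 77.49982452392578)
side bl ((515.8775634765625, 137.11720275878906), (54.911617279052734, 76.61957550048828), 81.55020904541016)
top or ((693.2843017578125, 13.204723358154297), (62.4442024230957, 67.90483856201172), 79.73113250732422)
```

View pics/c3.png

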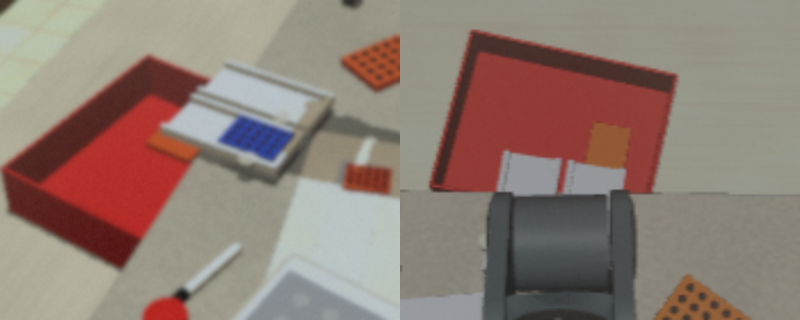

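The carrier lies flat in the tub at (608,145) in the top crop. The blue carrier hasn't moved, and both lanes look intact.

```bash
python3 -c "
from station import *
print(finish_job())"
```

```text
the job is handed in; nothing more can be done
None
```

The orange carrier was drawn out of the spring's grip and pushed over the lip, and it now lies in the red tub; the blue carrier stayed in its lane, and the job was handed in after about 15 s, with peak finger force just under the 20 N limit (about 19.9 N, briefly).

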